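# Close the bench gauge on the thicker tube

### The job

Two identical bench gauges each hold an offcut of square steel tube. On the gauge that holds the thicker tube, roll the thumbwheel that peeps out of its housing with a fingertip until the sliding jaw has closed up on the tube and holds it against the back stop. Work by the wheel alone: do not touch the jaw or the tube, leave the other gauge's jaw as it is set, and take your finger off when done.

Things in the scene. Friction and masses are not known exactly. Their poses are not given: they have to be found in the camera images.
- gauge_a: gauge with the thicker tube, fixed to the bench: dark steel bed 260x80x18 mm, x from -60 to 200 mm. On it a grey housing 100x68 mm, cover 55 mm above the bench, with a slot 54x20 mm where the thumbwheel shows 11 mm. Origin on the bench under the wheel's centre; x is the direction in which the jaw closes, y the wheel's axle, z up. A fixed steel back stop stands beyond the tube.
- wheel_a_top (a point): crown of the thumbwheel of that gauge, wheel at rest, 66 mm above the bench; axes as gauge_a. Knurled brass wheel, radius 30 mm, 16 mm wide. It is sprung: gives up to 4 mm down (3 N to start, about 10 N at the bottom; the jaw tips by 2 degrees with it). A fingertip pressed 2 to 3.5 mm down on the crown and drawn along +x (2 to 3 N of drag) rolls it by friction.
- wheel_a (a joint): turn of that wheel, 0 at the start; grows as its top rolls to +x, closing the jaw 30 mm per rad (the jaw moves as far as the rim); rolling to -x opens it. It stays where left when the finger lifts, so several strokes may be made. Once the jaw holds the tube on the back stop the wheel stops and the finger slides over it.
- jaw_a: sliding aluminium jaw of that gauge, a block 26x72x42 mm. Origin at the foot of its clamping face (mid-width, 20 mm above the bench), x in the closing direction, towards the tube; the block lies behind the face. At the start the face is 85 mm ahead of the crown in x and 10 to 28 mm short of the tube.
- tube_a: the thicker loose square tube offcut, 40x110x40 mm, lying across the bed between jaw and back stop (0 to 2 mm from the stop). Origin at the centre of its underside, y along the tube; its face towards the jaw is 20 mm from the origin, so the jaw is closed when the origin is 20 mm ahead of the jaw's face in the jaw's x.
- jaw_b: sliding jaw of the other, identical gauge, which holds the thinner tube, 25x130x25 mm. Origin and axes as for jaw_a. It must stay as it is set.
Mind the look-alikes: they are no part of the job. What is shaped like the tube_a but green is not meant.

How it is judged:
By the outcome, as a careful person would: the job done as asked, in the order asked, and still so for the second after the job is handed in, with the robot touching nothing.
It also fails if it takes over 42 s, if anything falls off the work surface, if the arm or the gripper's body presses on something with over 40 N, if the wrist force passes 120 N, or if a joint passes its speed limit or range.

### The arm

A 6-joint arm with a two-finger parallel gripper is mounted at the origin on a cart in front of the work surface, level with it; the furniture and walls round the work are solid. World frame = base frame: x ahead of the robot, y to its left, z up, the work surface at z = 0. Lengths are in m, angles in degrees, forces in N, time in s.
With the tool pointing down it reaches from about 0.3 to 0.75 m from the base axis. Payload 8.5 kg.
Tool frame: the origin (TCP) lies on the centre line of the jaws, within the pads' length; the fingertips stand env.tcp_to_tips ahead of it and the grasp point (between the pads) lies 8 mm behind it (env.tcp_to_tips is the distance from the TCP to the fingertips, in m); z points along the fingers, y is the direction in which the jaws open and shut (so a half turn about z gives the same grasp; the last joint's range is limited). The gripper opens to 85 mm and grips with 20 to 120 N. Pads are 22 mm wide; open, the fingers measure 114 mm over their backs; the gripper's body (76 mm by 85 mm) begins 54 mm behind the grasp point. The pads swing forward as they close: fully open they stand 13 mm farther back than shut.
Start: joints at [-79.143, 21.807, 74.336, -0, 83.858, -12.336], TCP at [0.217, -0.506, 0.242] pointing down, gripper open.
Joint ranges: [-178.18, 178.18], [-50.72, 133.34], [12.68, 142.11], [-81.47, 261.47], [9.98, 163.14], [-165.26, 165.26]. Speed limits (degrees/s): [136.94, 136.94, 180, 180, 180, 180].

### API

Orientations are given as a 3x3 rotation matrix whose columns are the frame's x, y, z axes.
In Python, from rig import env gives the robot as it stands. The module is installed in compiled form; this text tells all that it offers.
- The arm moves only by the tool carry_out, never from a script. Its argument "rows" is a list of rows, each an object of numbers: "tx", "ty", "tz": the shift along the tool's x, y, z in cm; "yaw": the turn about the tool's z in rad. In form: [{"tx": .., "ty": .., "tz": .., "yaw": ..}, ...]. A call has 1 to 12 rows; each row shifts and turns the pose as measured when the row begins, along the tool's axes as they then stand; what a row does not reach is not made up. A row lasts 1/10 s, in which the tool goes at most 50 mm and 8.59 degrees, less where a joint would pass 70% of its speed; a pose out of reach is approached as far as the arm can. A call is refused whole if a number of a shift passes 5 or a number of a turn 0.15, either way. A call with a gripper value outside its range is refused whole. "jaw" is the closure, from -1 (fully open) to 1 (shut), set as the call begins (left out, the last holds). The fingers move at their own pace and stop on an object; "squeeze" is the grip in N (left out, the last holds). Time passes only in rows, so rows that do not move let the fingers close. It gives the time, the measured TCP pose, the force and the opening at its end, in the units of the state.
- env.observe(): the state, without advancing time (a new reading comes with each control period).
- env.get_image(name): name is "scene" or "top" or "wrist"; returns the picture (420x560x3 uint8, red, green, blue); there is no depth.
- env.camera_params(name): a dict with "vertical_fov" (degrees; the focal length in pixels is half the picture's height over the tangent of half this angle, whatever the lens; pixels are square), "cx", "cy" (the principal point, pixels), "view" (4x4, takes a point from world to camera coordinates). Camera axes: x right, y up, looking along -z (the intrinsics and any distortion apply to the point x, -y, -z); pixel columns grow to the right and rows downward; lengths in m; the calibration is good to about 2 mm. A picture is of the moment at which its call begins: read the wrist's pose just before it. camera_params takes no time and is no camera call; for the wrist camera it gives the pose at the moment of the call.
- env.close_job(): hands the job in, once; it reports no verdict.
The state is a dict: "time_s": time; "q": joint angles; "qvel": joint speeds; "joint_efforts": joint torques, N m; "position": TCP position; "tool_rot": TCP orientation; "ft_force": force on the tool from outside, world axes, zero at the start; "wrist_torque": the same for the moment, N m; "grip_width": finger opening in m.
Only numpy, scipy, OpenCV 4.12 (cv2) and the standard library are available. Lean on these libraries where they do the work, as an engineer would, in place of code of your own. Each camera call takes 0.05 s, during which the arm holds its last target. There are 200 camera calls.

## Working session

There is one attempt and no reset: what is moved stays moved. The work goes in short steps, Python scripts to look and compute and a tool call to move; the robot and the scene stay as the last step left them, time stands still between calls to the robot, and variables do not carry over. Pictures are saved under pics/ and viewed, about 8 in all and at most 12, crops included, and the job is handed in when it is done.

Besides the shell and the picture viewer there is one more tool, called after ">>>" as a command line: name --argument value ..., lists and objects as JSON in quotes. carry_out: Moves the arm, as the interface text tells. Its arguments: {"type":"object","properties":{"rows":{"type":"array","items":{"type":"object","properties":{"tx":{"type":"number"},"ty":{"type":"number"},"tz":{"type":"number"},"yaw":{"type":"number"}}}},"jaw":{"type":"number"},"squeeze":{"type":"number"}},"required":["rows"]}

```bash
mkdir -p pics; python3 - <<'E'
from rig import env
import cv2
for n in("scene","top"):
    p=env.camera_params(n);print(n,p)
    cv2.imwrite(f"pics/{n}1.png",env.get_image(n)[:,:,::-1])
s=env.observe();print(s,env.tcp_to_tips)
E
```

```text
scene {'vertical_fov': 53.582726797655965, 'cx': 279.8481827662507, 'cy': 212.23420976263873, 'view': array([[-0.86682273, -0.49829674, -0.01785269,  0.48055362],
       [ 0.3590806 , -0.6486872 ,  0.67101866, -0.24574549],
       [-0.34594722,  0.57524367,  0.7412255 , -0.71883986],
       [ 0.        ,  0.        ,  0.        ,  1.        ]])}
top {'vertical_fov': 47.73069818443475, 'cx': 284.79286284469504, 'cy': 210.28970806668065, 'view': array([[ 0.02997795, -0.99939108, -0.01785482, -0.01442585],
       [ 0.99833422,  0.02905573,  0.04984527, -0.54663538],
       [-0.04929613, -0.01931933,  0.99859734, -0.96380113],
       [ 0.        ,  0.        ,  0.        ,  1.        ]])}
{'time_s': 0.1, 'q': array([-7.91420846e+01,  2.18375939e+01,  7.43796690e+01, -8.79010284e-04,
        8.38592450e+01, -1.23367821e+01]), 'qvel': array([ 0.05945296,  0.02678538, -0.20129514,  0.03359102,  0.03838905,
       -0.08994779]), 'joint_efforts': array([ 4.71252337e-03, -4.49215007e+01, -2.31658995e+01, -1.13362894e-04,
        3.64771717e-03, -1.32926152e-05]), 'position': array([ 0.21655749, -0.50529389,  0.24177353]), 'tool_rot': array([[ 9.19171179e-01,  3.93858188e-01, -2.66519298e-04],
       [ 3.93858186e-01, -9.19170287e-01,  1.30853585e-03],
       [ 2.70400938e-04, -1.30773924e-03, -9.99999108e-01]]), 'ft_force': array([-0.48541869, -0.44474994, -0.0460018 ]), 'wrist_torque': array([0.03167078, 0.02274748, 0.01095749]), 'grip_width': 0.08541848051910335} 0.011
```

View pics/top1.png

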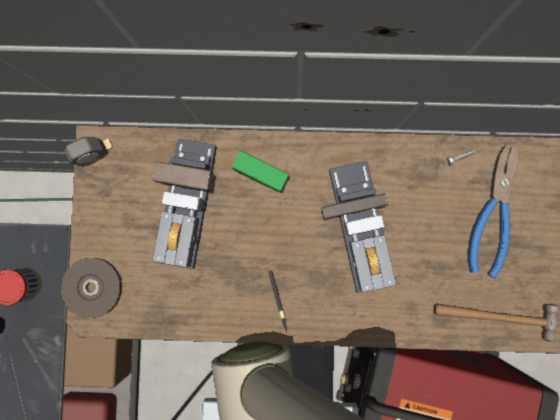

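View pics/scene1.png

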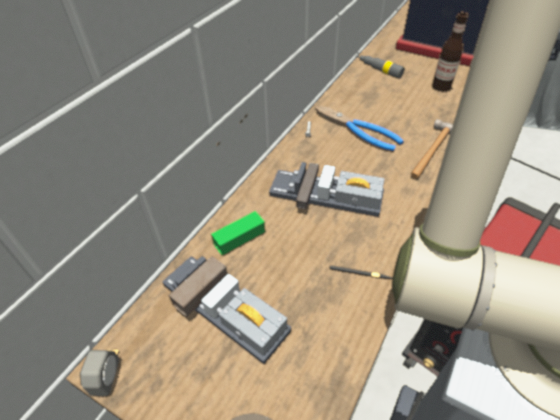

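The thicker tube is on the left gauge: its tube at top (183,176) is about 55 x 22 px, against about 65 x 12 px at (354,206) on the right gauge. The green bar at (260,170) is a decoy. I'll confirm this in an enlarged crop.

```bash
cat > h.py <<'E'
import numpy as np, cv2
from rig import env
def ray(n,u,v,z,P=None):
    P=P or env.camera_params(n); f=210/np.tan(np.radians(P["vertical_fov"]/2))
    V=P["view"];R=V[:3,:3];c=-R.T@V[:3,3]
    d=R.T@np.array([(u-P["cx"])/f,-(v-P["cy"])/f,-1]); return c+d*(z-c[2])/d[2]
def proj(n,p,P=None):
    P=P or env.camera_params(n); f=210/np.tan(np.radians(P["vertical_fov"]/2))
    q=P["view"][:3,:3]@np.array(p)+P["view"][:3,3]
    return P["cx"]+f*q[0]/-q[2],P["cy"]-f*q[1]/-q[2]
E
python3 - <<'E'
from h import *
im=cv2.imread("pics/top1.png")[130:280,140:240]
cv2.imwrite("pics/c1.png",cv2.resize(im,None,fx=4,fy=4,interpolation=cv2.INTER_CUBIC))
print(env.camera_params("top").keys())
w=ray("top",174,237,.066);print("wheel",w)
print("housing/tube",ray("top",182,200,.062),ray("top",183,176,.058))
E
```

```text
dict_keys(['vertical_fov', 'cx', 'cy', 'view'])
wheel [0.48579363 0.2152292  0.066     ]
housing/tube [0.55879709 0.20347038 0.062     ] [0.60670292 0.20437892 0.058     ]
```

View pics/c1.png

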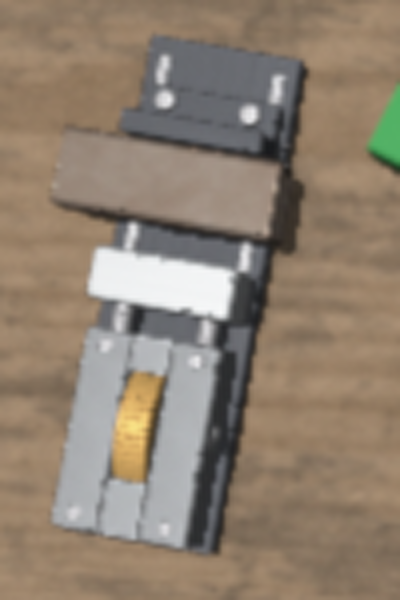

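The crop confirms the left gauge: a thick brown-grey tube, wheel centre at crop (139,427), and cover corners at (90,328), (222,352), (188,548) and (52,525). Next I'll work out its heading and the jaw gap.

```bash
python3 - <<'E'
from h import *
g=lambda u,v,z:ray("top",140+u/4,130+v/4,z)
C=[g(*p,.055) for p in[(90,328),(222,352),(188,548),(52,525)]]
h=(C[0]+C[1]-C[2]-C[3])/2;print("cover",np.mean(C,0),np.linalg.norm(h),"heading",np.degrees(np.arctan2(h[1],h[0])))
w=g(139,427,.066)
T=[g(*p,.058) for p in[(65,128),(285,163),(272,238),(50,205)]];t=np.mean(T,0)
e=T[1]-T[0];print("tube",t,np.degrees(np.arctan2(e[0],-e[1])))
x=h/np.linalg.norm(h);print("wheel",w,"tube ahead",(t-w)@x,"jaw face ahead",(g(170,258,.06)-w)@x)
s=env.observe();print("d tool cm",100*s["tool_rot"].T@(w-s["position"]))
E
```

```text
cover [0.48074713 0.21681116 0.055     ] 0.0982085103964276 heading -8.08031202508661
tube [0.6069244  0.20645639 0.058     ] -7.46570443865329
wheel [0.48632441 0.21378067 0.066     ] tube ahead 0.12043218722980442 jaw face ahead 0.08412235094434925
d tool cm [ 53.11278521 -55.44721991  17.66424144]
```

>>> carry_out --rows '[{"tx":3.3,"ty":-3.5},{"tx":3.3,"ty":-3.5},{"tx":3.3,"ty":-3.5},{"tx":3.3,"ty":-3.5},{"tx":3.3,"ty":-3.5},{"tx":3.3,"ty":-3.5},{"tx":3.3,"ty":-3.5},{"tx":3.3,"ty":-3.5},{"tx":3.3,"ty":-3.5},{"tx":3.3,"ty":-3.5},{"tx":3.3,"ty":-3.5},{"tx":3.3,"ty":-3.5}]' --jaw 1 --squeeze 40

```text
validation failed for argument at $.ro...
```

>>> carry_out --rows '[{"tx":3.3,"ty":-3.5,"tz":0,"yaw":0},{"tx":3.3,"ty":-3.5,"tz":0,"yaw":0},{"tx":3.3,"ty":-3.5,"tz":0,"yaw":0},{"tx":3.3,"ty":-3.5,"tz":0,"yaw":0},{"tx":3.3,"ty":-3.5,"tz":0,"yaw":0},{"tx":3.3,"ty":-3.5,"tz":0,"yaw":0},{"tx":3.3,"ty":-3.5,"tz":0,"yaw":0},{"tx":3.3,"ty":-3.5,"tz":0,"yaw":0},{"tx":3.3,"ty":-3.5,"tz":0,"yaw":0},{"tx":3.3,"ty":-3.5,"tz":0,"yaw":0},{"tx":3.3,"ty":-3.5,"tz":0,"yaw":0},{"tx":3.3,"ty":-3.5,"tz":0,"yaw":0}]' --jaw 1 --squeeze 40

```text
time_s: 1.3
position: [0.419, 0.0531, 0.2403]
tool_rot: [[0.924, 0.383, -0.001], [0.383, -0.924, 0.005], [0.001, -0.005, -1.0]]
ft_force: [1.4, -0.4, -0.4]
grip_width: -0.0003
```

>>> carry_out --rows '[{"tx":0,"ty":0,"tz":0,"yaw":0.132},{"tx":0,"ty":0,"tz":0,"yaw":0.132},{"tx":0,"ty":0,"tz":0,"yaw":0.132},{"tx":0,"ty":0,"tz":0,"yaw":0.132},{"tx":1.0,"ty":-4.2,"tz":1,"yaw":0},{"tx":1.0,"ty":-4.2,"tz":1,"yaw":0},{"tx":1.0,"ty":-4.2,"tz":1,"yaw":0},{"tx":1.0,"ty":-4.2,"tz":1,"yaw":0},{"tx":0,"ty":0,"tz":2,"yaw":0},{"tx":0,"ty":0,"tz":2,"yaw":0},{"tx":0,"ty":0,"tz":0,"yaw":0}]'

```text
time_s: 2.4
position: [0.4845, 0.2284, 0.1554]
tool_rot: [[0.989, -0.145, -0.005], [-0.145, -0.989, 0.005], [-0.006, -0.004, -1.0]]
ft_force: [-0.9, -0.7, 1.6]
grip_width: -0.0002
```

```bash
python3 - <<'E'
from h import *
import pickle
s=env.observe();P=env.camera_params("wrist")
im=env.get_image("wrist")[:,:,::-1]
cv2.imwrite("pics/w1.png",im);pickle.dump(P,open("w1.pkl","wb"))
R=s["tool_rot"];print(s["position"],s["q"].round(1),np.degrees(np.arctan2(R[1,0],R[0,0])),s["ft_force"])
w=np.array([.4863,.2138,.066]);print(100*R.T@(w-s["position"]));print(proj("wrist",w,P),proj("wrist",s["position"]+R[:,2]*.011,P))
E
```

```text
[0.48453062 0.22840996 0.1553639 ] [ 12.4  25.1  84.6   0.4  70.6 110.6] -8.346198791212217 [-0.86430877 -0.72841844  1.62990021]
[0.44000387 1.45932595 8.92757767]
(np.float64(295.3281994281882), np.float64(215.30321520601527)) (np.float64(276.781391688968), np.float64(272.6618156442262))
```

View pics/w1.png

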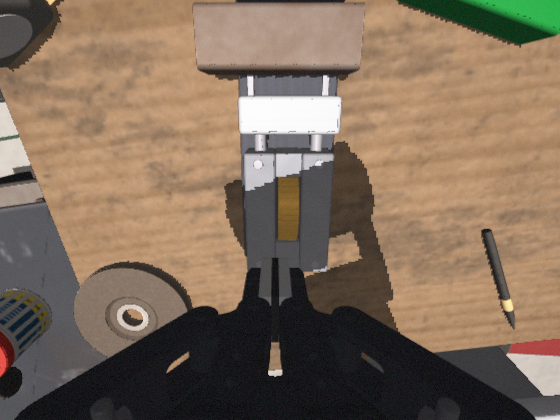

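The wrist view shows the wheel at u 278–299, v 176–241. The jaw is at v 97–132 with its face edge at v≈97, and the tube's top near edge is at v≈67. The cover runs from v 153 to about 270.

```bash
python3 - <<'E'
from h import *
import pickle
P=pickle.load(open("w1.pkl","rb"));s=env.observe();R=s["tool_rot"]
L=lambda u,v,z:(100*R.T@(ray("wrist",u,v,z,P)-s["position"])).round(2)
for n,a in dict(wfar=(288.5,176,.056),wnear=(288.5,241,.056),wmid=(288.5,208,.066),jawL=(240,97,.062),jawR=(340,97,.062),jawback=(290,132,.062),tubeL=(195,67,.058),tubeR=(361,67,.058),tubefar=(279,3,.058),cov=(288,153,.055),covL=(245,155,.055),covR=(333,155,.055)).items():print(n,L(*a))
im=cv2.imread("pics/w1.png")[40:290,200:400]
cv2.imwrite("pics/c2.png",cv2.resize(im,None,fx=2.4,fy=2.4,interpolation=cv2.INTER_CUBIC))
E
```

```text
wfar [ 3.18  0.95 10.06]
wnear [-2.22  1.04 10.08]
wmid [0.95 0.94 9.07]
jawL [ 8.79 -2.47  9.46]
jawR [8.8  4.36 9.42]
jawback [6.47 0.98 9.45]
tubeL [10.71 -5.48  9.87]
tubeR [10.71  5.72  9.81]
tubefar [14.42  0.17  9.83]
cov [ 4.9   0.9  10.16]
covL [ 4.75 -2.31 10.17]
covR [ 4.76  4.25 10.14]
```

View pics/c2.png

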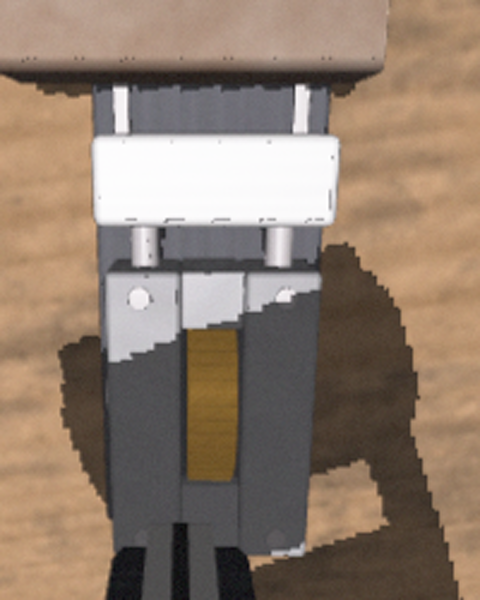

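>>> carry_out --rows '[{"tx":-0.4,"ty":1.0,"tz":2.5,"yaw":0},{"tx":0,"ty":0,"tz":2.5,"yaw":0},{"tx":0,"ty":0,"tz":1.5,"yaw":0},{"tx":0,"ty":0,"tz":0.6,"yaw":0},{"tx":0,"ty":0,"tz":0,"yaw":0},{"tx":0,"ty":0,"tz":0,"yaw":0}]'

```text
time_s: 3.05
position: [0.4831, 0.2183, 0.0907]
tool_rot: [[0.989, -0.148, 0.008], [-0.148, -0.989, 0.008], [0.007, -0.009, -1.0]]
ft_force: [-1.0, -0.1, -0.9]
grip_width: -0.0001
```

```bash
python3 - <<'E'
from h import *
s=env.observe();R=s["tool_rot"];print(s["position"],s["ft_force"],R.round(4)[:,0])
cv2.imwrite("pics/w2.png",env.get_image("wrist")[:,:,::-1])
E
```

```text
[0.48310277 0.21830588 0.09069097] [-1.01873355 -0.11260092 -0.90983833] [ 0.989  -0.1478  0.0068]
```

View pics/w2.png

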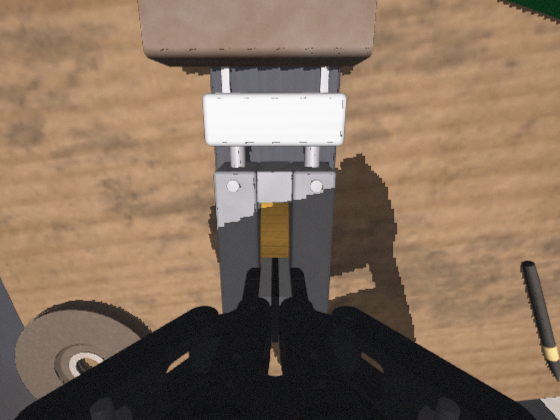

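>>> carry_out --rows '[{"tx":-0.6,"ty":0,"tz":0,"yaw":0},{"tx":-0.5,"ty":0,"tz":0,"yaw":0},{"tx":-0.1,"ty":0,"tz":0.5,"yaw":0},{"tx":0,"ty":0,"tz":0.5,"yaw":0},{"tx":0,"ty":0,"tz":0.3,"yaw":0},{"tx":0,"ty":0,"tz":0.1,"yaw":0},{"tx":0,"ty":0,"tz":0,"yaw":0}]'

```text
time_s: 3.8
position: [0.4709, 0.2207, 0.0773]
tool_rot: [[0.989, -0.147, 0.011], [-0.147, -0.989, 0.008], [0.01, -0.01, -1.0]]
ft_force: [0.2, 0.4, 1.1]
grip_width: 0.0001
```

>>> carry_out --rows '[{"tx":0.4,"ty":0,"tz":-0.1,"yaw":0},{"tx":0.3,"ty":0,"tz":0,"yaw":0},{"tx":0,"ty":0,"tz":0.2,"yaw":0},{"tx":0,"ty":0,"tz":0.2,"yaw":0},{"tx":0,"ty":0,"tz":0.1,"yaw":0},{"tx":0,"ty":0,"tz":0,"yaw":0}]'

```text
time_s: 4.4
position: [0.479, 0.2196, 0.0744]
tool_rot: [[0.989, -0.147, 0.013], [-0.147, -0.989, 0.009], [0.011, -0.011, -1.0]]
ft_force: [-1.3, -0.6, 6.6]
grip_width: -0.0002
```

>>> carry_out --rows '[{"tx":0.1,"ty":0,"tz":0.08,"yaw":0},{"tx":0.2,"ty":0,"tz":0.02,"yaw":0},{"tx":0.2,"ty":0,"tz":0.02,"yaw":0},{"tx":0.2,"ty":0,"tz":0.02,"yaw":0},{"tx":0.2,"ty":0,"tz":0.02,"yaw":0},{"tx":0.2,"ty":0,"tz":0.02,"yaw":0}]'

```text
time_s: 5.0
position: [0.4885, 0.2182, 0.0751]
tool_rot: [[0.989, -0.147, 0.012], [-0.147, -0.989, 0.009], [0.01, -0.011, -1.0]]
ft_force: [-2.7, -0.1, 7.2]
grip_width: 0.0004
```

>>> carry_out --rows '[{"tx":0.2,"ty":0,"tz":0.08,"yaw":0},{"tx":0.2,"ty":0,"tz":0.06,"yaw":0},{"tx":0.2,"ty":0,"tz":0.04,"yaw":0},{"tx":0.2,"ty":0,"tz":0.04,"yaw":0}]'

```text
time_s: 5.4
position: [0.4955, 0.2172, 0.0746]
tool_rot: [[0.989, -0.146, 0.01], [-0.146, -0.989, 0.009], [0.009, -0.011, -1.0]]
ft_force: [-3.2, -0.5, 7.7]
grip_width: -0.0001
```

```bash
python3 - <<'E'
from h import *
cv2.imwrite("pics/w3.png",env.get_image("wrist")[:,:,::-1]);import pickle;pickle.dump(env.camera_params("wrist"),open("w3.pkl","wb"))
E
```

```text
(no output)
```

View pics/w3.png

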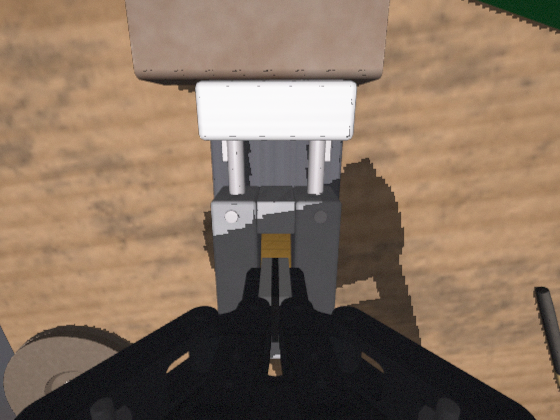

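The jaw has advanced about 16 mm (face at v≈82, tube edge at v≈78), so rolling works. I'll lift, go back and make a second stroke.

>>> carry_out --rows '[{"tx":0,"ty":0,"tz":-0.8,"yaw":0},{"tx":0,"ty":0,"tz":-0.3,"yaw":0},{"tx":-0.8,"ty":0,"tz":0,"yaw":0},{"tx":-0.8,"ty":0,"tz":0,"yaw":0},{"tx":0,"ty":0,"tz":0,"yaw":0},{"tx":0,"ty":0,"tz":0.5,"yaw":0},{"tx":0,"ty":0,"tz":0.4,"yaw":0},{"tx":0,"ty":0,"tz":0.2,"yaw":0},{"tx":0,"ty":0,"tz":0,"yaw":0}]'

```text
time_s: 6.35
position: [0.4776, 0.2199, 0.0743]
tool_rot: [[0.989, -0.146, 0.01], [-0.146, -0.989, 0.009], [0.008, -0.01, -1.0]]
ft_force: [-2.5, -0.0, 7.1]
grip_width: 0.0003
```

>>> carry_out --rows '[{"tx":0.15,"ty":0,"tz":0.08,"yaw":0},{"tx":0.2,"ty":0,"tz":0.04,"yaw":0},{"tx":0.2,"ty":0,"tz":0.04,"yaw":0},{"tx":0.2,"ty":0,"tz":0.04,"yaw":0}]'

```text
time_s: 6.75
position: [0.4779, 0.2198, 0.0727]
tool_rot: [[0.989, -0.146, -0.008], [-0.146, -0.989, 0.01], [-0.009, -0.009, -1.0]]
ft_force: [-11.5, 1.6, 14.0]
grip_width: 0.0001
```

>>> carry_out --rows '[{"tx":0.2,"ty":0,"tz":0.04,"yaw":0},{"tx":0.2,"ty":0,"tz":0.04,"yaw":0},{"tx":0.2,"ty":0,"tz":0.04,"yaw":0},{"tx":0.2,"ty":0,"tz":0.04,"yaw":0}]'

```text
time_s: 7.15
position: [0.4779, 0.2198, 0.0722]
tool_rot: [[0.989, -0.145, -0.026], [-0.145, -0.989, 0.011], [-0.028, -0.007, -1.0]]
ft_force: [-11.6, 1.0, 17.4]
grip_width: -0.0003
```

>>> carry_out --rows '[{"tx":0,"ty":0,"tz":-0.3,"yaw":0},{"tx":0,"ty":0,"tz":-0.5,"yaw":0},{"tx":0,"ty":0,"tz":-1.0,"yaw":0},{"tx":0,"ty":0,"tz":0,"yaw":0}]'

```text
time_s: 7.55
position: [0.4787, 0.2197, 0.0911]
tool_rot: [[0.989, -0.145, -0.027], [-0.145, -0.989, 0.011], [-0.028, -0.007, -1.0]]
ft_force: [-0.1, -0.1, -0.1]
grip_width: 0.0003
```

```bash
python3 - <<'E'
from h import *
a=env.get_image("wrist")[:,:,::-1];b=env.get_image("scene")[:,:,::-1]
A=cv2.resize(a[30:250,160:400],(480,440),interpolation=cv2.INTER_CUBIC);B=cv2.resize(b[240:360,150:300],(300,240),interpolation=cv2.INTER_CUBIC)
c=np.zeros((440,780,3),np.uint8);c[:,:480]=A;c[:240,480:]=B
t=env.get_image("top")[:,:,::-1];c[240:440,480:640]=cv2.resize(t[130:230,140:220],(160,200))
cv2.imwrite("pics/m4.png",c);print(env.observe()["ft_force"])
E
```

```text
[-0.6999915  -0.6288324   0.25636658]
```

View pics/m4.png

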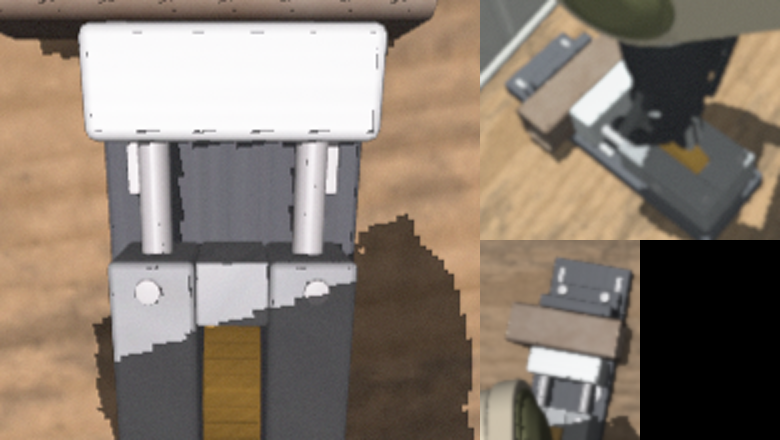

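Jaw and tube now look in contact. Next is a gentle stroke at the proper pressure, to confirm the wheel is really stopped and the finger slips.

>>> carry_out --rows '[{"tx":0.2,"ty":0,"tz":0.6,"yaw":0},{"tx":0,"ty":0,"tz":0.6,"yaw":0},{"tx":0,"ty":0,"tz":0.4,"yaw":0},{"tx":0,"ty":0,"tz":0.15,"yaw":0},{"tx":0,"ty":0,"tz":0,"yaw":0}]'

```text
time_s: 8.2
position: [0.4792, 0.2195, 0.0727]
tool_rot: [[0.989, -0.145, -0.029], [-0.144, -0.989, 0.01], [-0.03, -0.006, -1.0]]
ft_force: [-3.5, -1.5, 9.5]
grip_width: 0.0
```

>>> carry_out --rows '[{"tx":0.3,"ty":0,"tz":0,"yaw":0},{"tx":0.3,"ty":0,"tz":0,"yaw":0},{"tx":0.3,"ty":0,"tz":0,"yaw":0}]'

```text
time_s: 8.5
position: [0.4843, 0.2189, 0.0731]
tool_rot: [[0.989, -0.144, -0.037], [-0.144, -0.99, 0.011], [-0.038, -0.005, -0.999]]
ft_force: [-7.9, 0.5, 11.7]
grip_width: 0.0001
```

Drag over normal force is 0.68 while the finger moves, which is the same ratio as at the stall. So the finger is slipping on a stopped wheel. I'll lift off and check.

>>> carry_out --rows '[{"tx":0,"ty":0,"tz":-0.3,"yaw":0},{"tx":0,"ty":0,"tz":-0.6,"yaw":0},{"tx":0,"ty":0,"tz":-3,"yaw":0},{"tx":-1,"ty":0,"tz":-4,"yaw":0},{"tx":-4,"ty":0,"tz":-3,"yaw":0},{"tx":-4,"ty":0,"tz":-1,"yaw":0},{"tx":0,"ty":0,"tz":0,"yaw":0},{"tx":0,"ty":0,"tz":0,"yaw":0}]'

```text
time_s: 9.3
position: [0.3972, 0.2304, 0.1979]
tool_rot: [[0.989, -0.145, -0.041], [-0.145, -0.989, 0.01], [-0.043, -0.004, -0.999]]
ft_force: [-0.8, 0.1, 1.0]
grip_width: 0.0003
```

```bash
python3 - <<'E'
from h import *
a=env.get_image("wrist")[:,:,::-1];t=env.get_image("top")[:,:,::-1];o=cv2.imread("pics/top1.png");cv2.imwrite("pics/top5.png",t);cv2.imwrite("pics/w5.png",a)
c=np.zeros((560,780,3),np.uint8)
r=lambda i,w,h:cv2.resize(i,(w,h),interpolation=cv2.INTER_CUBIC)
c[:,:380]=r(t[130:230,145:213],380,560);c[:280,380:780]=r(a[30:170,180:380],400,280)
c[280:,380:580]=r(o[155:295,320:420],200,280);c[280:,580:]=r(t[155:295,320:420],200,280)
cv2.imwrite("pics/m5.png",c);print(env.observe()["ft_force"],env.observe()["position"])
E
```

```text
[ 0.73883999 -0.58625879 -1.14143731] [0.39753207 0.2302574  0.19727992]
```

View pics/m5.png

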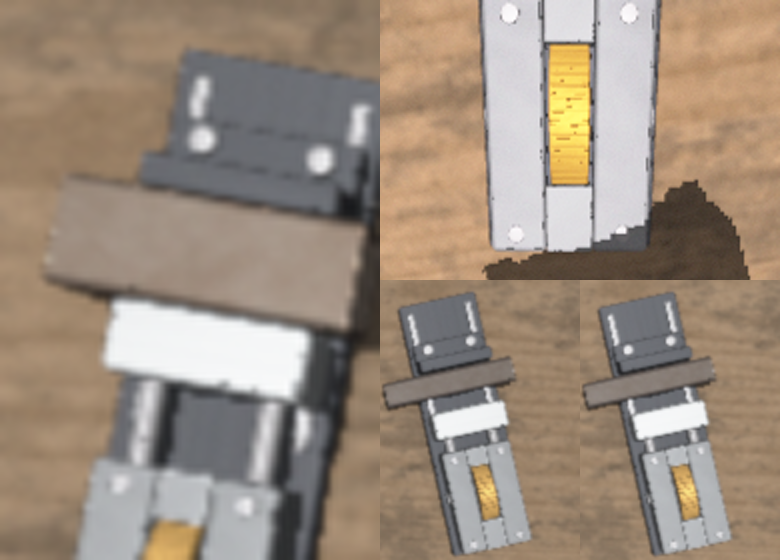

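In the top view the jaw sits flush on the tube, the tube is on the back stop with no gap showing, and the other gauge is unchanged. The finger is well clear, so I'm handing it in.

```bash
python3 -c "
from rig import env
print(env.close_job(),env.observe()['time_s'])"
```

```text
the job is handed in; nothing more can be done
the job is handed in; nothing more can be done
```

The left gauge, which holds the thicker tube, is closed: its jaw holds the tube against the back stop. I handed the job in at about 9.4 s of the 42 s allowed, with the finger well clear.

- **Strokes:** the first stroke with the shut fingertips, about 17 mm at 7–8 N down and 3 N drag, moved the jaw up to the tube. In two more strokes the wheel did not seem to turn.
- **Wheel stopped:** on the last stroke the finger moved 5 mm with drag at about 0.68 of the press, the same ratio as when it stalled on the second. I read that as the finger slipping over a stopped wheel; I did not measure the wheel's turn directly.
- **Last pictures:** the jaw is flush on the tube, no gap shows between tube and stop, and the other gauge looks the same as at the start.
- **Disagreements and slips:**
  - The starting gap came out as about 15 mm from the top camera and 19 mm from the wrist camera.
  - The second stroke pressed harder than intended, reaching 17 N, so the wheel was at the bottom of its spring travel.
  - The tool ended tilted by about 2 degrees.

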